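# Lay out a bracket kit on its outline boards

### The arm

A 6-joint arm with a two-finger parallel gripper is mounted at the origin on the work surface. World frame = base frame: x ahead of the robot, y to its left, z up, the work surface at z = 0. Lengths are in mm, angles in rad, forces in N, time in s.
With the tool pointing down it reaches from about 375 to 750 mm from the base axis. Payload 9 kg.
Tool frame: the origin (TCP) lies midway between the tips of the shut fingers; the grasp point (between the pads) lies 19 mm behind it; z points along the fingers, y is the line along which they close (so a half turn about z gives the same grasp; the last joint's range is limited). The gripper opens to 85 mm and grips with 20 to 120 N. Pads are 22 mm wide; open, the fingers measure 114 mm over their backs; the gripper's body (76 mm by 85 mm) begins 54 mm behind the grasp point. The pads swing forward as they close: fully open they stand 13 mm farther back than shut.
Start: joints at [-1.43, 0.104, 0.097, 1.564, 0, 1.353], TCP at [210.702, -561.82, 231.331] pointing down, gripper open.
Joint ranges: [-2.99, 2.99], [-0.84, 1.86], [-1.1, 1.16], [-1.84, 2.11], [-1.51, 1.56], [-3.14, 3.14]. Speed limits (rad/s): [2.22, 2.22, 2.57, 3.14, 3.14, 3.14].

### API

Orientations are given as a rotation vector (axis times angle).
In Python, from cell import sensors, optics, bot gives the robot as it stands. The module is installed in compiled form; this text tells all that it offers.
- The arm moves only by the tool servo_tool, never from a script. Its argument "steps" is a list of rows, each a list of 2 entries, a list of its own where there are three numbers: the shift along the world's x, y, z in m, then the turn about the world's z in rad. A call has 1 to 12 rows; each row shifts and turns the commanded pose from where the row before left it; what a row does not reach is not made up. A row lasts 1/12 s, in which the tool goes at most 41.7 mm and 7.16 degrees, less where a joint would pass 70% of its speed; a pose out of reach is approached as far as the arm can. A call with a gripper value outside its range is refused whole. "fingers" is the closure, from -1 (fully open) to 1 (shut), set as the call begins (left out, the last holds). The fingers move at their own pace and stop on an object; "squeeze" is the grip in N (left out, the last holds). Time passes only in rows, so rows that do not move let the fingers close. It gives the time, the measured TCP pose, the force, the opening and the grip force at its end, in the units of the state.
- sensors.sense(): the state, without advancing time (a new reading comes with each control period).
- optics.grab_frame(name): name is "scene" or "top"; returns (picture, depth): 400x640x3 uint8, red, green, blue; 400x640 float32, mm along the optical axis (not along the pixel's ray), 0 where there is no reading.
- optics.camera_model(name): a dict with "vertical_fov" (degrees; the focal length in pixels is half the picture's height over the tangent of half this angle, whatever the lens; pixels are square), "cx", "cy" (the principal point, pixels), "eye" and "orientation" of the camera in the world. Camera axes: x right, y up, looking along -z (the intrinsics and any distortion apply to the point x, -y, -z); pixel columns grow to the right and rows downward; lengths in mm; the calibration is good to about 2 mm. A picture is of the moment at which its call begins. camera_model takes no time and is no camera call.
- bot.close_job(): hands the job in; it is judged then, once.
The state is a dict: "t": time; "joint_pos": joint angles; "joint_vel": joint speeds; "effort": joint torques, N m; "tcp_pos": TCP position; "eef_rot": TCP orientation; "contact_force": force on the tool from outside, world axes, zero at the start; "wrist_torque": the same for the moment, N m; "gripper_width": finger opening in mm; "grasp_force": force on a finger pad.
Only numpy, scipy, OpenCV 4.12 (cv2) and the standard library are available. Lean on these libraries where they do the work, as an engineer would, in place of code of your own. Each camera call takes 0.05 s, during which the arm holds its last target. There are 200 camera calls.

### The job

Lay out the bracket kit for inspection: set each of the four loose parts (the long arm, the short arm, the ball mount and the aluminium collar) flat on the white board that bears its outline, squarely on the outline, with the arms' steel tongues on the orange ends. Do not knock over the bottle or push the dish of screws out of its place.

Things in the scene. Friction and masses are not known exactly. Their poses are not given: they have to be found in the camera images.
- long_arm: Long extension arm, 112 mm, lying along its x: black tube (22 mm across, 68 mm long), then towards +x a black block (24 mm long, 22 mm square) with a flat steel tongue (20 x 14 x 4 mm) sticking out of its +x face. 22 mm high and wide. Origin on the underside below the tongue's root: it spans x -92 (tube end) to +20 mm (tongue tip), centre of mass about x -42. Grip across its 22 mm width. 0.09 kg.
- short_arm: Short extension arm: like the long one but 70 mm, its black tube only 26 mm long, then the black block and the steel tongue towards +x. 22 mm high and wide. Origin on the underside below the tongue's root: it spans x -50 (tube end) to +20 mm (tongue tip), centre of mass about x -22. Grip across its 22 mm width. 0.06 kg.
- ball_mount: Ball mount: black base plate 44 (x) x 30 (y) x 14 mm high, on its middle a steel neck (14 mm across) and a black ball (22 mm across, centre 34 mm up, top 45 mm up). Origin under its centre. Grip the base plate across its 30 mm width (along y), the ball between the fingers. Either way round is the same. 0.08 kg.
- collar: Aluminium shaft collar: a plain ring standing flat, outside diameter 46 mm, hole 24 mm, 18 mm high. Origin under its centre. About 0.07 kg.
- long_board: White board 120 (x) x 66 (y) x 8 mm, fixed to the bench; origin under its centre, top 8 mm above it. The long arm's outline, centred: blue body, 92 mm long, and orange tongue, 20 mm long, at the +x end. The long arm lies right when its x points along the board's x and its origin is 36 mm towards +x from the board's centre.
- short_board: White board 120 (x) x 66 (y) x 8 mm, fixed to the bench; origin under its centre, top 8 mm above it. The short arm's outline, centred: blue body, 50 mm long, and orange tongue, 20 mm long, at the +x end. The short arm lies right when its x points along the board's x and its origin is 15 mm towards +x from the board's centre.
- mount_board: White board 120 (x) x 66 (y) x 8 mm, fixed to the bench; origin under its centre, top 8 mm above it. It bears the ball mount's outline at its centre: a blue rectangle 46 x 32 mm, long side along x, with an orange disc for the ball.
- collar_board: White board 120 (x) x 66 (y) x 8 mm, fixed to the bench; origin under its centre, top 8 mm above it. It bears the collar's outline at its centre: a blue ring 48 mm across with a white middle.
- bottle: Small blue bottle with a paper label and a red cap, 32 mm across, 70 mm high, standing loose between the parts and the boards. Origin under its centre.
- dish: Round yellow dish of screws, 46 mm across, 16 mm high, loose, between the parts and the boards. Origin under its centre.
Things that resemble listed ones, but are neither listed nor needed, are in the scene too. What is shaped like the ball_mount but pink is not meant. What is shaped like the long_arm but purple or red is not meant.

How it is judged (in metres and radians):
At the end, for the whole second after the job is handed in: Each part rests flat (0.12 rad) and still on its own board, within 12 mm of its outline along each direction; arms and ball mount within 0.26 rad of its direction, the arms' tongues on the orange end; all released; bottle upright, dish within 30 mm of its start (x of long_arm in the frame of long_board between 0.024 and 0.048 m and y of long_arm in the frame of long_board between -0.012 and 0.012 m and x of long_board in the frame of long_arm between -0.05 and -0.022 m and angle between the x axis of long_arm and the x axis of long_board, either way round below 0.26 rad and z of long_arm in the frame of long_board between 0.005 and 0.011 m and angle between each of long_arm, short_arm, ball_mount, collar's own z axis and vertical below 0.12 rad and linear speed of each of long_arm, short_arm, ball_mount, collar below 0.02 m/s and angular speed of each of long_arm, short_arm, ball_mount, collar below 0.2 rad/s and x of short_arm in the frame of short_board between 0.003 and 0.027 m and y of short_arm in the frame of short_board between -0.012 and 0.012 m and x of short_board in the frame of short_arm between -0.029 and -0.001 m and angle between the x axis of short_arm and the x axis of short_board, either way round below 0.26 rad and z of short_arm in the frame of short_board between 0.005 and 0.011 m and horizontal distance between ball_mount and mount_board below 0.012 m and angle between the x axis of ball_mount and the x axis of mount_board, either way round below 0.26 rad and z of ball_mount in the frame of mount_board between 0.005 and 0.011 m and horizontal distance between collar and collar_board below 0.012 m and z of collar in the frame of collar_board between 0.005 and 0.011 m and not (angle between bottle's own z axis and vertical above 0.5 rad) and not (distance of dish from where it was at the start of the episode above 0.03 m)); the robot touches nothing.
It fails at once if the bottle is knocked over (angle between bottle's own z axis and vertical above 0.5 rad).
It fails at once if the dish is pushed more than 30 mm from its place (distance of dish from where it was at the start of the episode above 0.03 m).
It also fails if it takes over 93 s, if anything falls off the work surface, if the arm or the gripper's body presses on something with over 40 N, if the wrist force passes 120 N, or if a joint passes its speed limit or range.

## Working session

There is one attempt and no reset: what is moved stays moved. The work goes in short steps, Python scripts to look and compute and a tool call to move; the robot and the scene stay as the last step left them, time stands still between calls to the robot, and variables do not carry over. Pictures are saved under pics/ and viewed, at most 14 in all, crops included, and the job is handed in when it is done.

Besides the shell and the picture viewer there is one more tool, called after "Call:" by a JSON object that holds its "method" and its "body", one argument or row to a line. servo_tool: Moves the arm, as the interface text tells. Its arguments: {"type":"object","properties":{"steps":{"type":"array","items":{"type":"array"}},"fingers":{"type":"number"},"squeeze":{"type":"number"}},"required":["steps"]}

```bash
mkdir -p pics; python3 - <<'E'
from cell import sensors, optics
import cv2,numpy as np
for n in("top","scene"):
    p,d=optics.grab_frame(n); cv2.imwrite(f"pics/{n}0.png",p[:,:,::-1]); np.savez(f"pics/{n}0.npz",p=p,d=d)
    print(n,optics.camera_model(n))
s=sensors.sense();print(s)
E
```

```text
top {'vertical_fov': 44.566085623373645, 'cx': 305.30615602851634, 'cy': 205.90730967160076, 'eye': array([ 428.81087652,  -64.74850469, 1179.52418242]), 'orientation': array([ 0.04551304, -0.04537284, -1.57657404])}
scene {'vertical_fov': 49.76798310639609, 'cx': 317.2749169831301, 'cy': 198.13705469245346, 'eye': array([1160.58176009,  520.34774424,  736.8005586 ]), 'orientation': array([0.47846769, 0.99650422, 2.11717404])}
{'t': 0.1, 'joint_pos': array([-1.42968092e+00,  1.04645652e-01,  9.65064009e-02,  1.56394216e+00,
        5.45094542e-05,  1.35310031e+00]), 'joint_vel': array([-0.00121401, -0.00012562,  0.0037159 ,  0.00045578, -0.0005303 ,
       -0.00041088]), 'effort': array([-1.41102397e-01, -5.58111691e+01,  5.05251396e+01, -4.35997930e-02,
       -3.52087116e-02, -4.19392891e-04]), 'tcp_pos': array([ 210.67654607, -561.44488422,  230.5741943 ]), 'eef_rot': array([-3.08990835e+00, -5.60372221e-01, -1.62768208e-04]), 'contact_force': array([ 0.55124963,  0.01450811, -1.11535619]), 'wrist_torque': array([-0.00925486,  0.00053985, -0.03781807]), 'grasp_force': 0.0, 'gripper_width': 85.28174692548441}
```

View pics/top0.png

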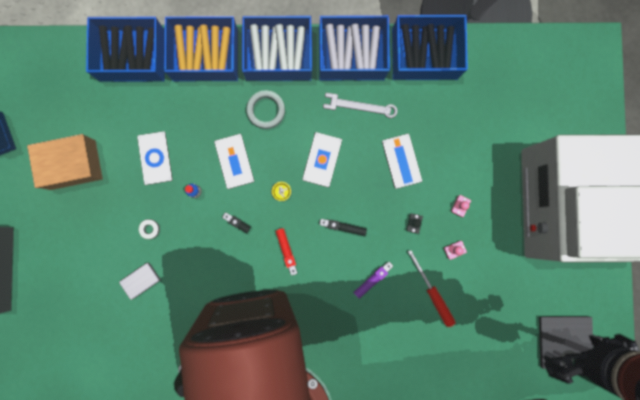

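View pics/scene0.png

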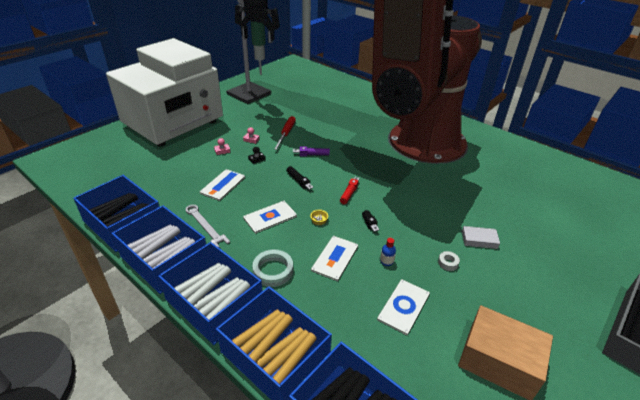

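The top view shows the four boards in a row: collar (154,158), short (234,161), mount (322,159) and long (402,161). The candidate parts lie below them: collar (148,229), short arm (237,223), black long arm (343,228) and black ball mount (414,223). The look-alikes are red (286,251), purple (374,280) and pink (460,205) and (456,250). The grey ring at (266,108) is larger than the collar. The listed parts are black, so the black ones are meant. I'll enlarge both halves to confirm.

```bash
cat > h.py <<'E'
import numpy as np,cv2
from scipy.spatial.transform import Rotation as R
from cell import optics,sensors,bot
def w(u,v,z,name="top"):
    m=optics.camera_model(name);f=200/np.tan(np.radians(m["vertical_fov"])/2)
    d=R.from_rotvec(m["orientation"]).apply([(u-m["cx"])/f,-(v-m["cy"])/f,-1])
    e=m["eye"];return e+d*(z-e[2])/d[2]
E
python3 - <<'E'
import cv2
p=cv2.imread("pics/top0.png")
for i,x in((0,125),(1,300)):
    cv2.imwrite(f"pics/c{i}.png",cv2.resize(p[125:260,x:x+180],None,fx=4.4,fy=4.4,interpolation=cv2.INTER_CUBIC))
E
```

```text
(no output)
```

View pics/c0.png

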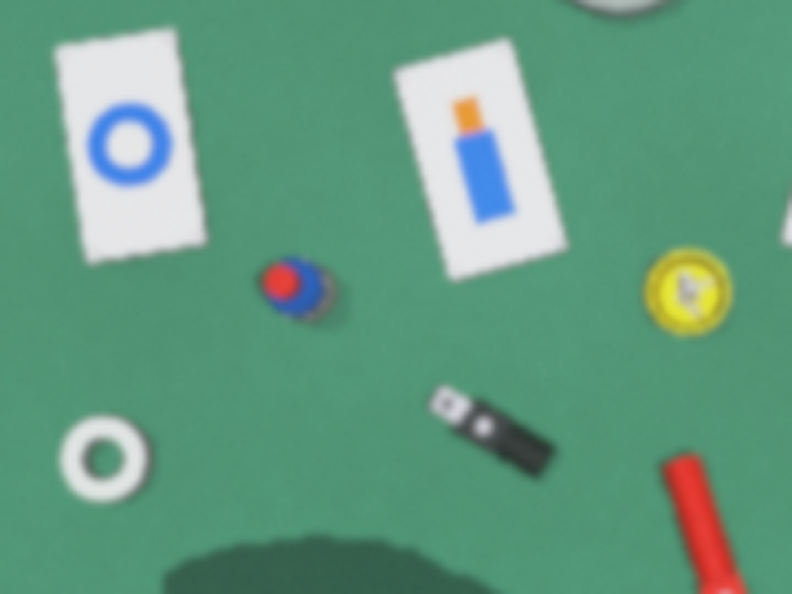

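View pics/c1.png

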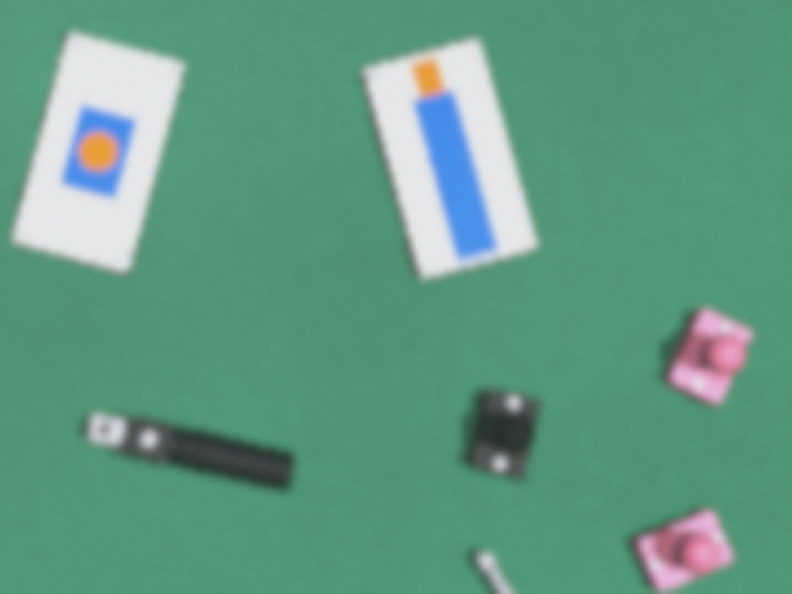

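The crops confirm the parts: a plain white-silver ring, a black short arm, a black long arm and a black ball mount, all distinct from the red, purple and pink look-alikes.

```bash
python3 - <<'E'
from h import *
np.set_printoptions(precision=1,suppress=True)
P=lambda c,o,z:w((c[0]+.5)/4.4-.5+o,(c[1]+.5)/4.4-.5+125,z)
B={"collar":(125,[(55,45),(175,29),(207,243),(88,263)]),"short":(125,[(394,71),(511,38),(568,248),(451,280)]),
"mount":(300,[(71,31),(186,63),(130,272),(12,242)]),"long":(300,[(363,67),(480,38),(539,247),(422,280)])}
for k,(o,c) in B.items():
    q=np.array([P(x,o,8) for x in c]);d=q[0]+q[1]-q[2]-q[3]
    print(k,q.mean(0),"yaw",np.arctan2(d[1],d[0]),"L",np.linalg.norm(d)/2,"W",np.linalg.norm(q[1]+q[2]-q[0]-q[3])/2)
# outline centres
for k,o,a,b,z in [("shortarm",125,(435,398),(546,464),12),("longarm",300,(89,427),(292,472),12),("mountholes",300,(513,402),(500,463),14),
 ("collar_lr",125,(60,459),(149,459),18),("dish",125,(644,291),(732,291),16),("cap/base",125,(281,282),(281,282),70),("collar outline",125,(87,144),(173,144),8),
 ("longoutl",300,(425,63),(477,254),8),("shortoutl",125,(464,100),(496,219),8),("mountoutl",300,(98,152),(98,152),8)]:
    p,q=P(a,o,z),P(b,o,z);d=p-q;print(k,p,q,"mid",(p+q)/2,"yaw",np.arctan2(d[1],d[0]),np.linalg.norm(d))
D=np.load("pics/top0.npz")["d"]
def dw(u,v):
    m=optics.camera_model("top");dd=np.median(D[v-1:v+2,u-1:u+2]);f=200/np.tan(np.radians(m["vertical_fov"])/2)
    return m["eye"]+R.from_rotvec(m["orientation"]).apply(np.array([(u-m["cx"])/f,-(v-m["cy"])/f,-1])*dd)
for u,v in[(154,158),(234,161),(322,159),(402,161),(414,223),(343,228),(237,223),(141,229),(200,215),(380,200)]:print((u,v),dw(u,v))
E
```

```text
collar [616.2 299.3   8. ] yaw 0.15945493790669396 L 121.27028590148839 W 66.26467409475852
short [607.1 107.    8. ] yaw 0.2654803223283051 L 120.33155030734775 W 66.60484253848824
mount [ 609.7 -106.6    8. ] yaw -0.27353685140031975 L 120.50973877391755 W 66.24059264122975
long [ 605.2 -299.5    8. ] yaw 0.2539076021963926 L 120.80728114815912 W 66.71164871841658
shortarm [475.6 131.1  12. ] [439.4  70.7  12. ] mid [457.5 100.9  12. ] yaw 1.0303879907904456 70.44072847254597
longarm [458.4 -99.4  12. ] [ 433.3 -209.4   12. ] mid [ 445.9 -154.4   12. ] yaw 1.3463520926332742 112.83980953421829
mountholes [ 470.5 -329.6   14. ] [ 437.5 -322.    14. ] mid [ 454.  -325.8   14. ] yaw -0.22863699737272053 33.91790083742229
collar_lr [443.7 332.7  18. ] [443.4 284.6  18. ] mid [443.5 308.6  18. ] yaw 1.564544348820775 48.09590770004467
dish [533.  17.  16.] [532.7 -30.8  16. ] mid [532.8  -6.9  16. ] yaw 1.564523183541129 47.846459721027585
cap/base [534.  201.5  70. ] [534.  201.5  70. ] mid [534.  201.5  70. ] yaw 0.0 0.0
collar outline [616.7 323.6   8. ] [616.4 276.3   8. ] mid [616.6 300.    8. ] yaw 1.5645045057897358 47.274825818050886
longoutl [ 657.8 -286.2    8. ] [ 552.  -312.9    8. ] mid [ 604.9 -299.5    8. ] yaw 0.24705104326217908 109.15734040061822
shortoutl [639.8 116.4   8. ] [573.8  98.7   8. ] mid [606.8 107.6   8. ] yaw 0.26259008207033174 68.29442523909822
mountoutl [ 609.6 -105.6    8. ] [ 609.6 -105.6    8. ] mid [ 609.6 -105.6    8. ] yaw 0.0 0.0
(154, 158) [614.6 299.6  10.3]
(234, 161) [606.3 106.7   8.6]
(322, 159) [ 609.7 -105.9    9.4]
(402, 161) [ 603.7 -299.1    8.9]
(414, 223) [ 453.2 -318.1   41. ]
(343, 228) [ 442.8 -154.    19.5]
(237, 223) [456.3  97.5  20.9]
(141, 229) [443.5 325.8  18.8]
(200, 215) [476.7 190.2  -1. ]
(380, 200) [ 510.4 -246.1   -1.5]
```

Call:
{"method": "servo_tool", "body": {
  "steps": [
    [[0.019, 0.033, -0.01], 0.08],
    [[0.019, 0.033, -0.01], 0.08],
    [[0.019, 0.033, -0.01], 0.08],
    [[0.019, 0.033, -0.01], 0.08],
    [[0.019, 0.033, -0.01], 0.08],
    [[0.019, 0.033, -0.01], 0.08],
    [[0.019, 0.033, -0.01], 0.08],
    [[0.019, 0.033, -0.01], 0.08],
    [[0.019, 0.033, -0.01], 0.08],
    [[0.019, 0.033, -0.01], 0.08],
    [[0.019, 0.033, -0.01], 0.08],
    [[0.019, 0.033, -0.01], 0.08]
  ],
  "fingers": -1,
  "squeeze": 40
}}

```text
t: 1.1
tcp_pos: [439.1, -163.9, 110.7]
eef_rot: [2.479, 1.929, 0.0]
contact_force: [0.7, -1.7, -0.2]
gripper_width: 85.6
grasp_force: 0.0
```

Call:
{"method": "servo_tool", "body": {
  "steps": [
    [[0, 0, 0], 0],
    [[0, 0, 0], 0],
    [[0, 0, 0], 0]
  ]
}}

```text
t: 1.35
tcp_pos: [438.6, -165.9, 111.3]
eef_rot: [-2.483, -1.925, 0.001]
contact_force: [0.2, -0.1, 1.0]
gripper_width: 85.6
grasp_force: 0.0
```

Call:
{"method": "servo_tool", "body": {
  "steps": [
    [[0.003, 0.003, -0.02], 0.027],
    [[0.003, 0.0026, -0.025], 0],
    [[0, 0, -0.025], 0],
    [[0, 0, -0.02], 0],
    [[0, 0, -0.0123], 0],
    [[0, 0, -0.006], 0],
    [[0, 0, 0], 0]
  ]
}}

```text
t: 1.93
tcp_pos: [443.6, -160.9, 2.1]
eef_rot: [-2.458, -1.954, 0.001]
contact_force: [-0.5, -0.4, 1.1]
gripper_width: 85.3
grasp_force: 0.0
```

Call:
{"method": "servo_tool", "body": {
  "steps": [
    [[0, 0, 0], 0],
    [[0, 0, 0], 0],
    [[0, 0, 0], 0],
    [[0, 0, 0], 0],
    [[0, 0, 0], 0],
    [[0, 0, 0], 0],
    [[0, 0, 0], 0],
    [[0, 0, 0], 0],
    [[0, 0, 0], 0],
    [[0, 0, 0], 0]
  ],
  "fingers": 1,
  "squeeze": 40
}}

```text
t: 2.77
tcp_pos: [445.1, -160.5, 3.7]
eef_rot: [2.456, 1.958, 0.0]
contact_force: [-1.7, 0.5, 6.0]
gripper_width: 20.1
grasp_force: 39.2
```

Call:
{"method": "servo_tool", "body": {
  "steps": [
    [[0, 0, 0.005], 0],
    [[0, 0, 0.01], 0],
    [[0, 0, 0.015], 0],
    [[0, 0, 0.02], 0],
    [[0, 0, 0.02], 0],
    [[0, 0, 0.01], 0],
    [[0, 0, 0], 0]
  ]
}}

```text
t: 3.35
tcp_pos: [446.1, -161.2, 85.9]
eef_rot: [2.453, 1.956, 0.002]
contact_force: [-0.1, 0.6, -0.8]
gripper_width: 20.2
grasp_force: 39.3
```

```bash
python3 - <<'E'
from h import *
print(sensors.sense()["grasp_force"])
p,d=optics.grab_frame("scene"); q,_=optics.grab_frame("top")
a=cv2.resize(p[100:240,200:400],(800,560),interpolation=cv2.INTER_CUBIC)
cv2.imwrite("pics/g1.png",a[:,:,::-1])
E
```

```text
39.27641808986664
```

View pics/g1.png

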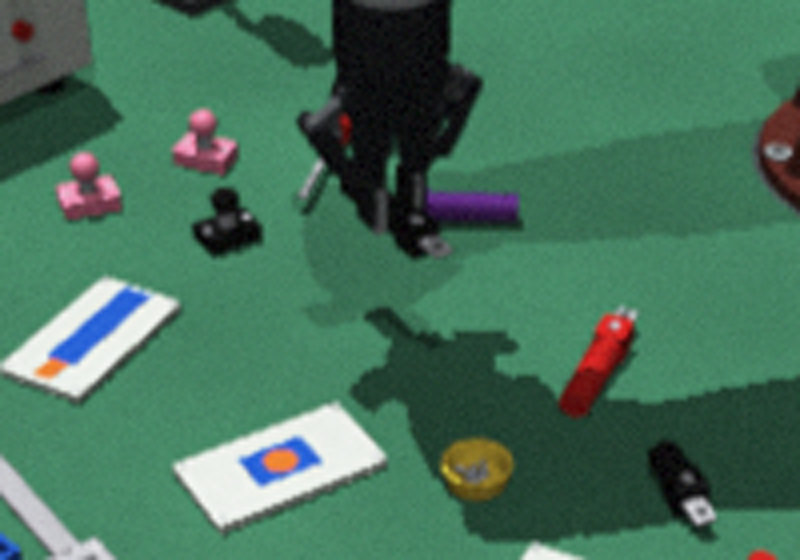

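The arm is held, with its tongue pointing toward the camera at crop (435,245), and it looks level. I'll carry it over to its board.

Call:
{"method": "servo_tool", "body": {
  "steps": [
    [[0.0129, -0.0117, 0], -0.0912],
    [[0.0129, -0.0117, 0], -0.0912],
    [[0.0129, -0.0117, 0], -0.0912],
    [[0.0129, -0.0117, 0], -0.0912],
    [[0.0129, -0.0117, 0], -0.0912],
    [[0.0129, -0.0117, 0], -0.0912],
    [[0.0129, -0.0117, 0], -0.0912],
    [[0.0129, -0.0117, 0], -0.0912],
    [[0.0129, -0.0117, 0], -0.0912],
    [[0.0129, -0.0117, 0], -0.0912],
    [[0.0129, -0.0117, 0], -0.0912],
    [[0.0129, -0.0117, 0], -0.0912]
  ]
}}

```text
t: 4.45
tcp_pos: [599.2, -300.5, 80.7]
eef_rot: [-3.116, -0.387, 0.003]
contact_force: [0.4, -0.0, -0.9]
gripper_width: 20.1
grasp_force: 39.4
```

Call:
{"method": "servo_tool", "body": {
  "steps": [
    [[0, 0, -0.02], 0],
    [[0, 0, -0.02], 0],
    [[0, 0, 0], 0],
    [[0, 0, 0], 0],
    [[0, 0, 0], 0]
  ]
}}

```text
t: 4.87
tcp_pos: [599.3, -300.4, 43.1]
eef_rot: [-3.116, -0.394, 0.001]
contact_force: [0.2, -0.6, -0.3]
gripper_width: 20.5
grasp_force: 39.4
```

Call:
{"method": "servo_tool", "body": {
  "steps": [
    [[0, 0, -0.013], 0],
    [[0, 0, -0.01], 0],
    [[0, 0, -0.005], 0],
    [[0, 0, -0.002], 0],
    [[0, 0, -0.001], 0],
    [[0, 0, 0], 0],
    [[0, 0, 0], 0]
  ]
}}

```text
t: 5.45
tcp_pos: [599.7, -300.7, 12.1]
eef_rot: [3.116, 0.394, 0.001]
contact_force: [0.0, 0.2, -0.5]
gripper_width: 20.4
grasp_force: 39.5
```

Call:
{"method": "servo_tool", "body": {
  "steps": [
    [[0, 0, 0], 0],
    [[0, 0, 0], 0],
    [[0, 0, 0], 0],
    [[0, 0, 0], 0],
    [[0, 0, 0], 0],
    [[0, 0, 0], 0],
    [[0, 0, 0], 0],
    [[0, 0, 0.02], 0],
    [[0, 0, 0.03], 0],
    [[0, 0, 0.03], 0],
    [[0, 0, 0], 0]
  ],
  "fingers": -1
}}

```text
t: 6.37
tcp_pos: [602.2, -302.6, 99.3]
eef_rot: [3.11, 0.393, 0.01]
contact_force: [1.0, -0.8, 0.7]
gripper_width: 85.5
grasp_force: 0.0
```

Call:
{"method": "servo_tool", "body": {
  "steps": [
    [[-0.0145, -0.0025, 0], 0.121],
    [[-0.0145, -0.0025, 0], 0.121],
    [[-0.0145, -0.0025, 0], 0.121],
    [[-0.0145, -0.0025, 0], 0.121],
    [[-0.0145, -0.0025, 0], 0.121],
    [[-0.0145, -0.0025, 0], 0.121],
    [[-0.0145, -0.0025, 0], 0.121],
    [[-0.0145, -0.0025, 0], 0.121],
    [[-0.0145, -0.0025, 0], 0.121],
    [[-0.0145, -0.0025, 0], 0.121],
    [[0, 0, 0], 0.121],
    [[0, 0, 0], 0.121]
  ]
}}

```text
t: 7.37
tcp_pos: [453.9, -326.0, 92.2]
eef_rot: [2.063, 2.368, -0.0]
contact_force: [-0.1, -0.4, -0.3]
gripper_width: 86.0
grasp_force: 0.0
```

Call:
{"method": "servo_tool", "body": {
  "steps": [
    [[0, 0, 0], 0.121],
    [[0, 0, 0], 0.121],
    [[0, 0, 0], 0.121],
    [[0, 0, 0], 0.121],
    [[0, 0, 0], 0.121],
    [[0, 0, 0], 0.121],
    [[0, 0, 0], 0.121],
    [[0, 0, 0], 0.121],
    [[0, 0, 0], 0.121],
    [[0, 0, 0], 0.121],
    [[0, 0, 0], 0],
    [[0, 0, 0], 0]
  ]
}}

```text
t: 8.37
tcp_pos: [454.5, -325.7, 92.0]
eef_rot: [0.364, 3.12, -0.0]
contact_force: [0.5, -0.3, 0.7]
gripper_width: 85.4
grasp_force: 0.0
```

```bash
python3 - <<'E'
from h import *
s=sensors.sense();print(s["joint_pos"])
q,_=optics.grab_frame("top")
cv2.imwrite("pics/t1.png",cv2.resize(q[125:260,300:480],None,fx=4.4,fy=4.4,interpolation=cv2.INTER_CUBIC)[:,:,::-1])
E
```

```text
[-8.55628244e-01  1.52326484e-03 -2.61799013e-01  1.30731236e+00
  6.40232184e-05 -6.23628175e-01]
```

View pics/t1.png

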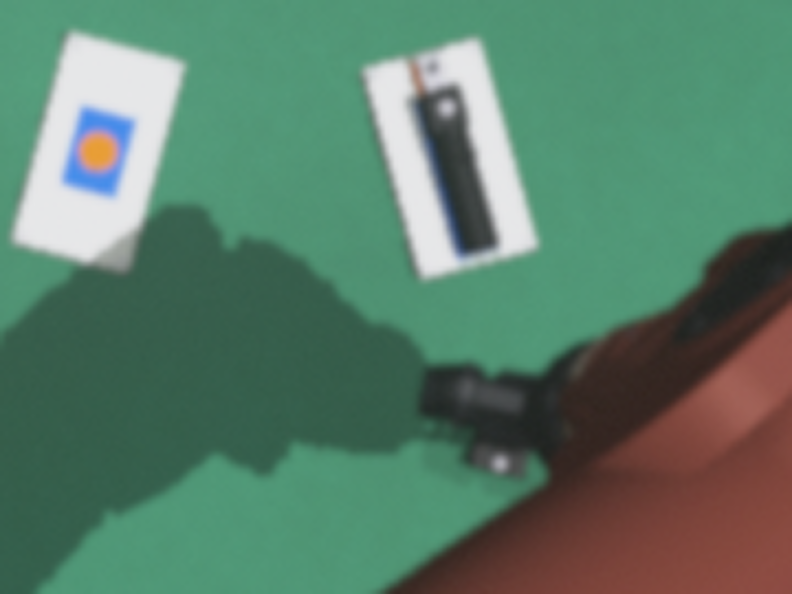

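The long arm lies on its outline, with the tongue over the orange end at about (432,65). Next is the ball mount.

Call:
{"method": "servo_tool", "body": {
  "steps": [
    [[-0.0005, 0, -0.02], 0],
    [[0, 0, -0.025], 0],
    [[0, 0, -0.02], 0],
    [[0, 0, -0.015], 0],
    [[0, 0, -0.007], 0],
    [[0, 0, -0.002], 0],
    [[0, 0, 0], 0]
  ]
}}

```text
t: 9.0
tcp_pos: [454.0, -325.6, 3.1]
eef_rot: [-0.36, -3.121, -0.0]
contact_force: [-0.4, -0.1, -0.4]
gripper_width: 85.5
grasp_force: 0.0
```

Call:
{"method": "servo_tool", "body": {
  "steps": [
    [[0, 0, 0], 0],
    [[0, 0, 0], 0],
    [[0, 0, 0], 0],
    [[0, 0, 0], 0],
    [[0, 0, 0], 0],
    [[0, 0, 0], 0],
    [[0, 0, 0], 0],
    [[0, 0, 0], 0],
    [[0, 0, 0], 0],
    [[0, 0, 0], 0]
  ],
  "fingers": 1,
  "squeeze": 40
}}

```text
t: 9.83
tcp_pos: [454.3, -326.0, 3.8]
eef_rot: [0.358, 3.12, -0.001]
contact_force: [-0.6, -0.8, 5.6]
gripper_width: 28.7
grasp_force: 40.4
```

Call:
{"method": "servo_tool", "body": {
  "steps": [
    [[0, 0, 0.005], 0],
    [[0, 0, 0.01], 0],
    [[0, 0, 0.015], 0],
    [[0, 0, 0.02], 0],
    [[0, 0, 0.02], 0],
    [[0, 0, 0.02], 0],
    [[0, 0, 0.005], 0],
    [[0, 0, 0], 0]
  ]
}}

```text
t: 10.5
tcp_pos: [454.8, -326.5, 100.1]
eef_rot: [0.357, 3.119, -0.003]
contact_force: [0.3, -1.0, -1.1]
gripper_width: 28.7
grasp_force: 39.7
```

Call:
{"method": "servo_tool", "body": {
  "steps": [
    [[0.013, 0.0183, 0], -0.004],
    [[0.013, 0.0183, 0], -0.004],
    [[0.013, 0.0183, 0], -0.004],
    [[0.013, 0.0183, 0], -0.004],
    [[0.013, 0.0183, 0], -0.004],
    [[0.013, 0.0183, 0], -0.004],
    [[0.013, 0.0183, 0], -0.004],
    [[0.013, 0.0183, 0], -0.004],
    [[0.013, 0.0183, 0], -0.004],
    [[0.013, 0.0183, 0], -0.004],
    [[0.013, 0.0183, 0], -0.004],
    [[0.013, 0.0183, 0], -0.004]
  ]
}}

```text
t: 11.5
tcp_pos: [609.7, -104.7, 96.2]
eef_rot: [-0.433, -3.109, -0.001]
contact_force: [-0.1, -0.5, 0.1]
gripper_width: 28.5
grasp_force: 39.7
```

Call:
{"method": "servo_tool", "body": {
  "steps": [
    [[0, 0, -0.02], 0],
    [[0, 0, -0.025], 0],
    [[0, 0, -0.015], 0],
    [[0, 0, 0], 0],
    [[0, 0, 0], 0]
  ]
}}

```text
t: 11.92
tcp_pos: [608.5, -105.4, 36.1]
eef_rot: [-0.432, -3.108, -0.002]
contact_force: [0.2, -0.7, -0.5]
gripper_width: 28.9
grasp_force: 39.7
```

Call:
{"method": "servo_tool", "body": {
  "steps": [
    [[0, 0, -0.01], 0],
    [[0, 0, -0.009], 0],
    [[0, 0, -0.004], 0],
    [[0, 0, -0.002], 0],
    [[0, 0, -0.001], 0],
    [[0, 0, 0], 0],
    [[0, 0, 0], 0]
  ]
}}

```text
t: 12.5
tcp_pos: [610.3, -106.1, 12.4]
eef_rot: [0.432, 3.111, -0.0]
contact_force: [0.0, -0.2, -1.0]
gripper_width: 28.5
grasp_force: 39.8
```

Call:
{"method": "servo_tool", "body": {
  "steps": [
    [[0, 0, 0], 0],
    [[0, 0, 0], 0],
    [[0, 0, 0], 0],
    [[0, 0, 0], 0],
    [[0, 0, 0], 0],
    [[0, 0, 0], 0],
    [[0, 0, 0], 0],
    [[0, 0, 0.02], 0],
    [[0, 0, 0.03], 0],
    [[0, 0, 0.03], 0],
    [[0, 0, 0.01], 0]
  ],
  "fingers": -1
}}

```text
t: 13.42
tcp_pos: [611.9, -106.7, 106.9]
eef_rot: [0.432, 3.106, -0.002]
contact_force: [0.7, -0.9, 1.8]
gripper_width: 85.3
grasp_force: 0.0
```

Call:
{"method": "servo_tool", "body": {
  "steps": [
    [[-0.013, 0.0167, 0], 0.109],
    [[-0.013, 0.0167, 0], 0.109],
    [[-0.013, 0.0167, 0], 0.109],
    [[-0.013, 0.0167, 0], 0.109],
    [[-0.013, 0.0167, 0], 0.109],
    [[-0.013, 0.0167, 0], 0.109],
    [[-0.013, 0.0167, 0], 0.109],
    [[-0.013, 0.0167, 0], 0.109],
    [[-0.013, 0.0167, 0], 0.109],
    [[-0.013, 0.0167, 0], 0.109],
    [[-0.013, 0.0167, 0], 0.109],
    [[-0.013, 0.0167, 0], 0.109]
  ]
}}

```text
t: 14.42
tcp_pos: [453.3, 95.1, 101.9]
eef_rot: [-1.557, 2.729, 0.0]
contact_force: [0.3, 0.2, -0.5]
gripper_width: 85.8
grasp_force: 0.0
```

Call:
{"method": "servo_tool", "body": {
  "steps": [
    [[0, 0, 0], 0],
    [[0, 0, 0], 0],
    [[0, 0, 0], 0]
  ]
}}

```text
t: 14.67
tcp_pos: [454.4, 94.1, 102.1]
eef_rot: [-1.547, 2.734, -0.001]
contact_force: [-0.2, 0.4, 0.8]
gripper_width: 84.9
grasp_force: 0.0
```

Call:
{"method": "servo_tool", "body": {
  "steps": [
    [[0, 0.0005, -0.025], 0],
    [[0, 0, -0.03], 0],
    [[0, 0, -0.02], 0],
    [[0, 0, -0.015], 0],
    [[0, 0, -0.007], 0],
    [[0, 0, -0.002], 0],
    [[0, 0, 0], 0]
  ]
}}

```text
t: 15.25
tcp_pos: [454.2, 94.5, 3.1]
eef_rot: [1.548, -2.733, -0.0]
contact_force: [-0.5, 0.3, 0.2]
gripper_width: 85.4
grasp_force: 0.0
```

Call:
{"method": "servo_tool", "body": {
  "steps": [
    [[0, 0, 0], 0],
    [[0, 0, 0], 0],
    [[0, 0, 0], 0],
    [[0, 0, 0], 0],
    [[0, 0, 0], 0],
    [[0, 0, 0], 0],
    [[0, 0, 0], 0],
    [[0, 0, 0], 0],
    [[0, 0, 0], 0],
    [[0, 0, 0], 0]
  ],
  "fingers": 1,
  "squeeze": 40
}}

```text
t: 16.08
tcp_pos: [454.4, 94.9, 3.6]
eef_rot: [-1.55, 2.732, -0.001]
contact_force: [-1.4, -1.5, 5.1]
gripper_width: 21.1
grasp_force: 39.7
```

Call:
{"method": "servo_tool", "body": {
  "steps": [
    [[0, 0, 0.005], 0],
    [[0, 0, 0.01], 0],
    [[0, 0, 0.015], 0],
    [[0, 0, 0.02], 0],
    [[0, 0, 0.02], 0],
    [[0, 0, 0.02], 0],
    [[0, 0, 0.005], 0],
    [[0, 0, 0], 0]
  ]
}}

```text
t: 16.75
tcp_pos: [455.2, 94.8, 100.0]
eef_rot: [-1.549, 2.73, -0.003]
contact_force: [0.4, 0.5, -0.9]
gripper_width: 21.0
grasp_force: 39.2
```

Call:
{"method": "servo_tool", "body": {
  "steps": [
    [[0.0146, 0.0011, 0], -0.0766],
    [[0.0146, 0.0011, 0], -0.0766],
    [[0.0146, 0.0011, 0], -0.0766],
    [[0.0146, 0.0011, 0], -0.0766],
    [[0.0146, 0.0011, 0], -0.0766],
    [[0.0146, 0.0011, 0], -0.0766],
    [[0.0146, 0.0011, 0], -0.0766],
    [[0.0146, 0.0011, 0], -0.0766],
    [[0.0146, 0.0011, 0], -0.0766],
    [[0.0146, 0.0011, 0], -0.0766],
    [[0, 0, 0], 0],
    [[0, 0, 0], 0]
  ]
}}

```text
t: 17.75
tcp_pos: [599.2, 105.9, 96.4]
eef_rot: [0.419, -3.111, -0.001]
contact_force: [-0.8, 0.9, -1.1]
gripper_width: 21.1
grasp_force: 39.2
```

Call:
{"method": "servo_tool", "body": {
  "steps": [
    [[0, 0, -0.02], 0],
    [[0, 0, -0.025], 0],
    [[0, 0, -0.015], 0],
    [[0, 0, 0], 0],
    [[0, 0, 0], 0]
  ]
}}

```text
t: 18.17
tcp_pos: [598.3, 106.0, 37.1]
eef_rot: [0.418, -3.111, -0.001]
contact_force: [-0.4, -0.8, 0.2]
gripper_width: 21.0
grasp_force: 39.2
```

Call:
{"method": "servo_tool", "body": {
  "steps": [
    [[0, 0, -0.01], 0],
    [[0, 0, -0.009], 0],
    [[0, 0, -0.004], 0],
    [[0, 0, -0.002], 0],
    [[0, 0, 0], 0],
    [[0, 0, 0], 0]
  ]
}}

```text
t: 18.67
tcp_pos: [600.1, 105.9, 13.2]
eef_rot: [-0.416, 3.114, 0.0]
contact_force: [-0.2, -0.5, 0.0]
gripper_width: 21.2
grasp_force: 39.2
```

Call:
{"method": "servo_tool", "body": {
  "steps": [
    [[0, 0, -0.001], 0],
    [[0, 0, 0], 0]
  ]
}}

```text
t: 18.83
tcp_pos: [600.3, 105.9, 12.3]
eef_rot: [-0.416, 3.113, -0.0]
contact_force: [-0.5, -1.0, -1.0]
gripper_width: 20.9
grasp_force: 39.2
```

Call:
{"method": "servo_tool", "body": {
  "steps": [
    [[0, 0, 0], 0],
    [[0, 0, 0], 0],
    [[0, 0, 0], 0],
    [[0, 0, 0], 0],
    [[0, 0, 0], 0],
    [[0, 0, 0], 0],
    [[0, 0, 0], 0],
    [[0, 0, 0.02], 0],
    [[0, 0, 0.03], 0],
    [[0, 0, 0.03], 0],
    [[0, 0, 0.02], 0]
  ],
  "fingers": -1
}}

```text
t: 19.75
tcp_pos: [600.8, 105.9, 115.0]
eef_rot: [-0.416, 3.112, -0.0]
contact_force: [0.4, -0.2, -0.2]
gripper_width: 84.9
grasp_force: 0.0
```

Call:
{"method": "servo_tool", "body": {
  "steps": [
    [[-0.013, 0.0169, 0], 0],
    [[-0.013, 0.0169, 0], 0],
    [[-0.013, 0.0169, 0], 0],
    [[-0.013, 0.0169, 0], 0],
    [[-0.013, 0.0169, 0], 0],
    [[-0.013, 0.0169, 0], 0],
    [[-0.013, 0.0169, 0], 0],
    [[-0.013, 0.0169, 0], 0],
    [[-0.013, 0.0169, 0], 0],
    [[-0.013, 0.0169, 0], 0],
    [[-0.013, 0.0169, 0], 0],
    [[-0.013, 0.0169, 0], 0]
  ]
}}

```text
t: 20.75
tcp_pos: [443.3, 309.4, 112.1]
eef_rot: [-0.416, 3.114, 0.0]
contact_force: [-0.2, 0.3, -0.3]
gripper_width: 85.2
grasp_force: 0.0
```

Call:
{"method": "servo_tool", "body": {
  "steps": [
    [[0, 0, 0], 0],
    [[0, 0, 0], 0],
    [[0, 0, 0], 0]
  ]
}}

```text
t: 21.0
tcp_pos: [444.3, 308.5, 112.1]
eef_rot: [-0.417, 3.114, -0.0]
contact_force: [-0.3, -0.1, -0.0]
gripper_width: 85.4
grasp_force: 0.0
```

Descend 111 mm to TCP z 1 mm. At a 46 mm opening the tips stand higher.

Call:
{"method": "servo_tool", "body": {
  "steps": [
    [[-0.0005, 0, -0.025], 0],
    [[0, 0, -0.03], 0],
    [[0, 0, -0.03], 0],
    [[0, 0, -0.016], 0],
    [[0, 0, -0.008], 0],
    [[0, 0, -0.002], 0],
    [[0, 0, 0], 0]
  ]
}}

```text
t: 21.58
tcp_pos: [444.0, 308.3, 1.3]
eef_rot: [-0.415, 3.114, 0.0]
contact_force: [-0.2, -0.4, -0.1]
gripper_width: 85.3
grasp_force: 0.0
```

Call:
{"method": "servo_tool", "body": {
  "steps": [
    [[0, 0, 0], 0],
    [[0, 0, 0], 0],
    [[0, 0, 0], 0],
    [[0, 0, 0], 0],
    [[0, 0, 0], 0],
    [[0, 0, 0], 0],
    [[0, 0, 0], 0],
    [[0, 0, 0], 0],
    [[0, 0, 0], 0],
    [[0, 0, 0], 0]
  ],
  "fingers": 1,
  "squeeze": 40
}}

```text
t: 22.42
tcp_pos: [444.4, 309.0, 2.6]
eef_rot: [-0.416, 3.112, 0.001]
contact_force: [-2.7, -2.2, 8.1]
gripper_width: 44.6
grasp_force: 40.1
```

Call:
{"method": "servo_tool", "body": {
  "steps": [
    [[0, 0, 0.005], 0],
    [[0, 0, 0.01], 0],
    [[0, 0, 0.015], 0],
    [[0, 0, 0.02], 0],
    [[0, 0, 0.02], 0],
    [[0, 0, 0.02], 0],
    [[0, 0, 0.015], 0],
    [[0, 0, 0], 0]
  ]
}}

```text
t: 23.08
tcp_pos: [445.5, 309.5, 110.6]
eef_rot: [-0.416, 3.108, 0.002]
contact_force: [0.6, 0.3, -0.4]
gripper_width: 44.3
grasp_force: 40.9
```

Call:
{"method": "servo_tool", "body": {
  "steps": [
    [[0.0172, -0.0009, 0], 0],
    [[0.0172, -0.0009, 0], 0],
    [[0.0172, -0.0009, 0], 0],
    [[0.0172, -0.0009, 0], 0],
    [[0.0172, -0.0009, 0], 0],
    [[0.0172, -0.0009, 0], 0],
    [[0.0172, -0.0009, 0], 0],
    [[0.0172, -0.0009, 0], 0],
    [[0.0172, -0.0009, 0], 0],
    [[0.0172, -0.0009, 0], 0],
    [[0, 0, 0], 0],
    [[0, 0, 0], 0]
  ]
}}

```text
t: 24.08
tcp_pos: [615.5, 299.3, 105.1]
eef_rot: [0.415, -3.113, -0.0]
contact_force: [0.4, 0.4, -0.9]
gripper_width: 43.9
grasp_force: 40.9
```

Call:
{"method": "servo_tool", "body": {
  "steps": [
    [[0, 0, -0.02], 0],
    [[0, 0, -0.03], 0],
    [[0, 0, -0.02], 0],
    [[0, 0, 0], 0],
    [[0, 0, 0], 0]
  ]
}}

```text
t: 24.5
tcp_pos: [613.6, 299.6, 35.0]
eef_rot: [0.417, -3.111, 0.0]
contact_force: [0.3, 0.6, -0.0]
gripper_width: 44.2
grasp_force: 41.1
```

Call:
{"method": "servo_tool", "body": {
  "steps": [
    [[0, 0, -0.013], 0],
    [[0, 0, -0.008], 0],
    [[0, 0, -0.003], 0],
    [[0, 0, -0.001], 0],
    [[0, 0, 0], 0],
    [[0, 0, 0], 0]
  ]
}}

```text
t: 25.0
tcp_pos: [615.8, 299.8, 11.5]
eef_rot: [-0.416, 3.113, 0.0]
contact_force: [-0.6, 0.5, -0.7]
gripper_width: 44.2
grasp_force: 41.1
```

Call:
{"method": "servo_tool", "body": {
  "steps": [
    [[0, 0, -0.001], 0],
    [[0, 0, 0], 0]
  ]
}}

```text
t: 25.17
tcp_pos: [616.0, 299.8, 10.8]
eef_rot: [-0.416, 3.113, 0.0]
contact_force: [-1.4, -0.5, 3.1]
gripper_width: 44.4
grasp_force: 41.3
```

Call:
{"method": "servo_tool", "body": {
  "steps": [
    [[0, 0, 0], 0],
    [[0, 0, 0], 0],
    [[0, 0, 0], 0],
    [[0, 0, 0], 0],
    [[0, 0, 0], 0],
    [[0, 0, 0], 0],
    [[0, 0, 0], 0],
    [[0, 0, 0.02], 0],
    [[0, 0, 0.03], 0],
    [[0, 0, 0.03], 0],
    [[0, 0, 0.02], 0]
  ],
  "fingers": -1
}}

```text
t: 26.08
tcp_pos: [616.2, 299.9, 113.2]
eef_rot: [-0.416, 3.111, 0.001]
contact_force: [0.6, -0.6, 0.9]
gripper_width: 85.5
grasp_force: 0.0
```

Call:
{"method": "servo_tool", "body": {
  "steps": [
    [[-0.018, 0.008, 0.005], 0],
    [[-0.018, 0.008, 0.005], 0],
    [[-0.018, 0.008, 0.005], 0],
    [[-0.018, 0.008, 0.005], 0],
    [[-0.018, 0.008, 0.005], 0],
    [[-0.018, 0.008, 0.005], 0],
    [[-0.018, 0.008, 0.005], 0],
    [[-0.018, 0.008, 0.005], 0],
    [[-0.018, 0.008, 0.005], 0],
    [[-0.018, 0.008, 0.005], 0],
    [[0, 0, 0], 0],
    [[0, 0, 0], 0]
  ]
}}

```text
t: 27.08
tcp_pos: [435.2, 380.2, 160.6]
eef_rot: [-0.418, 3.112, 0.001]
contact_force: [0.3, -0.8, -0.0]
gripper_width: 85.4
grasp_force: 0.0
```

```bash
python3 - <<'E'
from h import *
q,_=optics.grab_frame("top");p,_=optics.grab_frame("scene")
cv2.imwrite("pics/f0.png",cv2.resize(q[125:205,125:275],(800,427),interpolation=cv2.INTER_CUBIC)[:,:,::-1])
cv2.imwrite("pics/f1.png",cv2.resize(q[125:205,290:440],(800,427),interpolation=cv2.INTER_CUBIC)[:,:,::-1])
cv2.imwrite("pics/f2.png",cv2.resize(p[140:340,190:460],(800,593),interpolation=cv2.INTER_CUBIC)[:,:,::-1])
E
```

```text
(no output)
```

View pics/f0.png

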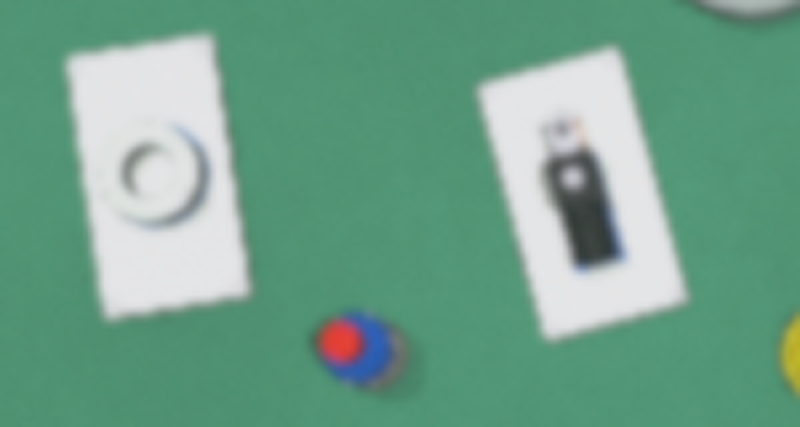

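View pics/f1.png

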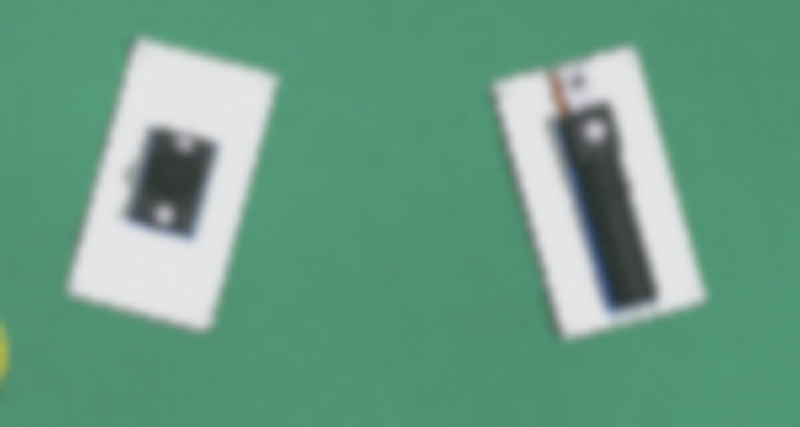

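View pics/f2.png

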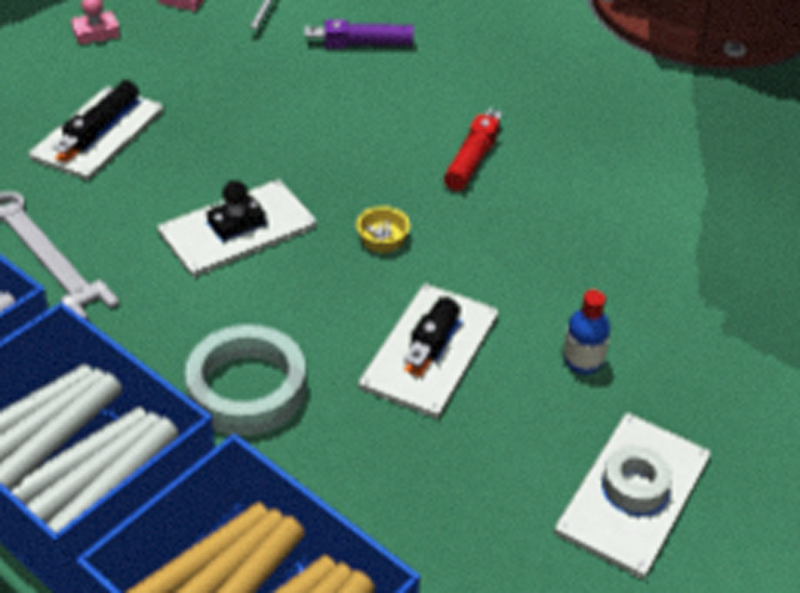

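All four parts look to be in place. Since the long arm shows a blue strip on one side, I'll check its offset numerically.

```bash
python3 - <<'E'
from h import *
def P(x,y,o,z):return w((x+.5)/5.333-.5+o,(y+.5)/5.333-.5+125,z)[:2]
def loc(p,c,y):
    d=p-np.array(c);return np.round([d@[np.cos(y),np.sin(y)],d@[-np.sin(y),np.cos(y)]],1)
L=([605,-299.5],.252);S=([607,107.2],.264)
print("long screw, tail",loc(P(595,130,290,30),*L),loc(P(634,304,290,19),*L))
print("short screw,tail",loc(P(573,178,125,30),*S),loc(P(598,266,125,19),*S))
print("mount holes mid",(P(184,143,290,22)+P(165,215,290,22))/2,"want 609.7 -106.2")
print("collar",P(153,174,125,26),"want 616.4 299.7")
E
```

```text
long screw, tail [25.1 -0.1] [-53.8   1.3]
short screw,tail [3.5 0.2] [-35.7   0.8]
mount holes mid [ 609.83046878 -106.2071586 ] want 609.7 -106.2
collar [613.97343296 296.43821204] want 616.4 299.7
```

```bash
python3 -c "from cell import bot; print(bot.close_job())"
```

```text
the job is handed in; nothing more can be done
None
```

All four parts are on their own boards, measured within about 4 mm of their outlines, with both tongues on the orange ends; the bottle is upright, the dish was not touched, and the job is handed in at about 27 s of the 93 s allowed.

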